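Reseat the dust monitor's filter tray

TASK

The turning shop's dust monitor is not reading its filter, so reseat the filter tray: press the round release on top of the box with the wide tray so that the tray springs out, then push the tray straight back in until it clicks and stays fully home. Leave the look-alike box with the narrow tray shut.

Things in the scene. Friction and masses are not known exactly. Their poses are not given: they have to be found in the camera images.
- wide_button (a point): Centre of the top of the dust monitor's release: round black button, 32 mm across, 68 mm above the bench. Goes straight down 10 mm (2 N to start, about 4.5 N at the bottom), frees the tray after 6 to 7 mm, springs back up. On a fixed grey box 150 deep, 130 wide, 56 mm high that has the wide tray and a round steel air inlet (34 mm across, 78 mm above the bench) 84 mm behind the button.
- wide_front (a point): Centre of the outer face of the wide tray's upright aluminium front panel, 28 mm above the bench; moves with the tray. Panel 104 mm wide, 10 thick, 6 to 50 mm above the bench; shut, it lies against the box front. The point's -x axis points level out of the panel, the way the tray springs out; y along the panel, z up. Shut, it is 43 mm (level) from the button's axis.
- wide_tray (a joint): How far the wide filter tray is out, m: 0 at the inner stop, about 0.001 latched shut, 0.045 fully out, where its spring puts it within 0.5 s of the release being pressed. Pushing in takes 2 to 3 N, near the end about 3 N more as the catch rides over (the button dips, then rises with the click). Push to the stop with 8 to 20 N; let go sooner, it springs out again.
- narrow_tray (a joint): How far the narrow tray (panel 56 mm wide) of the other box, a moisture tester, is out, m, same scale: about 0.001 shut. Same box size, release and materials, but a narrow tray, and a flat dark screen on top in place of the round inlet. It stands on either side of the dust monitor; both have their trays facing roughly away from the robot. It must stay shut.
Things that resemble listed ones, but are neither listed nor needed, are in the scene too. What is shaped like the part that bears wide_button but pink is not meant.

How it is judged:
By the outcome, as a careful person would: the job done as asked, in the order asked, and still so for the second after the job is handed in, with the robot touching nothing.
It also fails if it takes over 40 s, if anything falls off the work surface, if the arm or the gripper's body presses on something with over 40 N, if the wrist force passes 120 N, or if a joint passes its speed limit or range.

ROBOT

A 6-joint arm with a two-finger parallel gripper is mounted at the origin on the work surface. World frame = base frame: x ahead of the robot, y to its left, z up, the work surface at z = 0. Lengths are in m, angles in degrees, forces in N, time in s.
With the tool pointing down it reaches from about 0.375 to 0.9 m from the base axis. Payload 3.1 kg.
Tool frame: the origin (TCP) lies midway between the tips of the shut fingers; the grasp point (between the pads) lies 19 mm behind it; x points along the fingers, y is the direction in which the jaws open and shut, and the axes are right-handed (so a half turn about x gives the same grasp; the last joint's range is limited). The gripper opens to 87 mm and grips with 3 to 60 N. Pads are 19 mm wide; open, the fingers measure 117 mm over their backs; the gripper's body (75 mm by 190 mm) begins 51 mm behind the grasp point.
Start: joints at [-85.514, 30.224, 82.088, -0, 67.689, -10.227], TCP at [0.159, -0.604, 0.223] pointing down, gripper open.
Joint ranges: [-176.69, 176.69], [-43.24, 126.21], [12.49, 139.97], [-82, 262], [0, 151.66], [-163.58, 163.58]. Speed limits (degrees/s): [159.86, 159.86, 180, 180, 180, 180].

INTERFACE

Orientations are given as a 3x3 rotation matrix whose columns are the frame's x, y, z axes.
In Python, from rig import bot gives the robot as it stands.
- The arm moves only by the tool play_rows, never from a script. Its argument "motion" is a list of rows, each a list of 3 entries, a list of its own where there are three numbers: the shift along the tool's x, y, z in mm, then the turn, a rotation vector about the tool's x, y, z in degrees, then the opening, from 0 (shut) to 1 (fully open). A call has 1 to 8 rows; each row is the pose to reach, as a shift and turn from the pose commanded when the call began, along the tool's axes at that moment; what a row does not reach only later rows make up. A row lasts 1/10 s, in which the tool goes at most 50 mm and 8.59 degrees, less where a joint would pass 70% of its speed; a pose out of reach is approached as far as the arm can. A call with a gripper value outside its range is refused whole. The fingers move at their own pace and stop on an object; the grip force is fixed at half the most. Time passes only in rows, so rows that repeat a pose let the fingers close. It gives the time, the measured TCP pose, the force and the opening at its end, in the units of the state.
- bot.read_state(): the state, without advancing time (a new reading comes with each control period).
- bot.capture(name): name is "scene" or "side" or "wrist"; returns a dict with "img" (400x640x3 uint8, blue, green, red), "mtx" (3x3 intrinsics, pixels), "rvec" (rotation vector, rad) and "tvec" (3), from world to camera coordinates, as OpenCV has them. Camera axes: x right, y down, z forward; pixel columns grow to the right and rows downward; lengths in m; the calibration is good to about 2 mm. A picture is of the moment at which its call begins. There is no depth.
- bot.hand_in(): hands the job in, once; it reports no verdict.
The state is a dict: "time_s": time; "joint_positions": joint angles; "qvel": joint speeds; "tau": joint torques, N m; "position": TCP position; "tcp_rot": TCP orientation; "force": force on the tool from outside, world axes, zero at the start; "moment": the same for the moment, N m; "opening": opening from 0.0 (shut) to 1.0 (fully open).
Only numpy, scipy, OpenCV 4.12 (cv2) and the standard library are available. Lean on these libraries where they do the work, as an engineer would, in place of code of your own. Each camera call takes 0.05 s, during which the arm holds its last target.

## Working session

There is one attempt and no reset: what is moved stays moved. The work goes in short steps, Python scripts to look and compute and a tool call to move; the robot and the scene stay as the last step left them, time stands still between calls to the robot, and variables do not carry over. Pictures are saved under pics/ and viewed, and the job is handed in when it is done.

Besides the shell and the picture viewer there is one more tool, called as name(argument=value, ...), one argument or row to a line, values as JSON. play_rows: Moves the arm, as the interface text tells. Its arguments: {"type":"object","properties":{"motion":{"type":"array"}},"required":["motion"]}

```bash
ls; mkdir -p pics
python3 - <<'E'
from rig import bot
import cv2,pickle
s=bot.read_state();print(s)
d={}
for n in["scene","side","wrist"]:
    c=bot.capture(n);d[n]=c;cv2.imwrite(f"pics/{n}0.png",c["img"])
pickle.dump(d,open("c0.pkl","wb"))
E
```

```text
pics
{'time_s': 0.0, 'joint_positions': array([-8.55135433e+01,  3.02804685e+01,  8.21581603e+01, -3.44422689e-04,
        6.76910932e+01, -1.02261981e+01]), 'qvel': array([ 0.01763606,  0.04389553, -0.05983461,  0.06418403,  0.00354585,
        0.03089493]), 'tau': array([ 3.01256323e-04, -4.40032625e+01, -1.76593852e+01,  6.33415324e-02,
        5.82923472e-02, -1.61487515e-04]), 'position': array([ 0.15871009, -0.60372535,  0.22154571]), 'tcp_rot': array([[-1.82648071e-04,  2.53973587e-01, -9.67211137e-01],
       [ 2.25670241e-03, -9.67208586e-01, -2.53973343e-01],
       [-9.99997437e-01, -2.22909544e-03, -3.96484022e-04]]), 'force': array([0.21865045, 0.2691429 , 0.12976443]), 'moment': array([ 0.00752199,  0.01998313, -0.01243677]), 'opening': 1.001946357897148}
```

View pics/scene0.png

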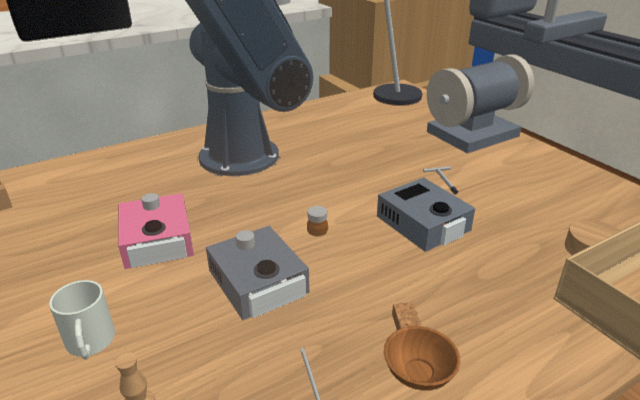

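View pics/side0.png

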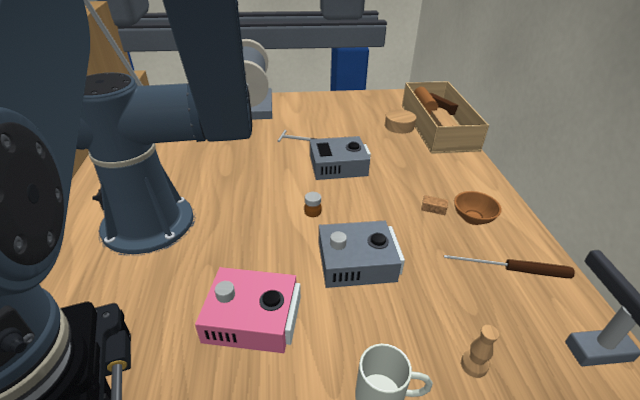

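View pics/wrist0.png

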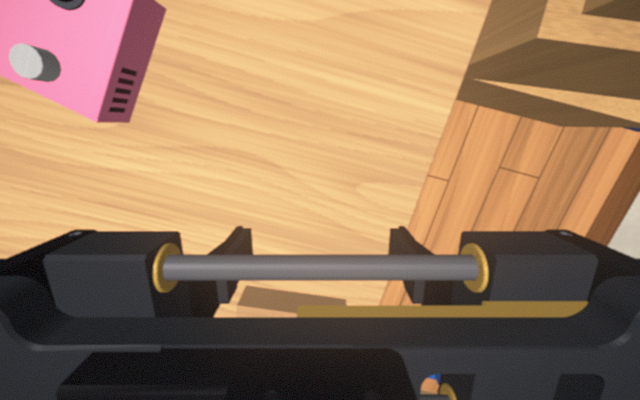

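Candidates for the release in the scene view: the pink box's button (153,227) is the excluded colour. The grey box with the dark screen and narrow tray (441,208) is the look-alike. The grey box with the round inlet and wide tray (266,268; side view 378,240) fits the description, so I choose it and will measure it and check a crop.

```bash
cat > h.py <<'E'
import numpy as np,cv2
def ray(c,uv):
    R=cv2.Rodrigues(np.array(c["rvec"],float))[0];t=np.array(c["tvec"],float).ravel()
    p=np.array([*uv,1.]);d=R.T@np.linalg.solve(np.array(c["mtx"]),p);return -R.T@t,d/np.linalg.norm(d)
def onz(c,uv,z):
    o,d=ray(c,uv);return o+d*(z-o[2])/d[2]
def tri(c1,a,c2,b):
    o1,d1=ray(c1,a);o2,d2=ray(c2,b)
    s=np.linalg.lstsq(np.c_[d1,-d2],o2-o1,rcond=None)[0]
    p,q=o1+s[0]*d1,o2+s[1]*d2;return (p+q)/2,np.linalg.norm(p-q)
E
python3 - <<'E'
import pickle,cv2,numpy as np
from h import *
d=pickle.load(open("c0.pkl","rb"))
def blobs(n,roi,thr):
    x0,y0,x1,y1=roi;im=d[n]["img"][y0:y1,x0:x1]
    m=(im.max(2)<thr).astype(np.uint8)
    for c in cv2.findContours(m,cv2.RETR_EXTERNAL,cv2.CHAIN_APPROX_NONE)[0]:
        if cv2.contourArea(c)>60:
            print(n,"dark",thr,cv2.boundingRect(c),[np.round(v,1) for v in cv2.fitEllipse(c)], "off",x0,y0)
for t in(40,55): blobs("scene",(240,245,295,290),t);blobs("side",(355,220,400,260),t)
a=cv2.resize(d["scene"]["img"][220:320,195:320],None,fx=5,fy=5,interpolation=cv2.INTER_CUBIC)
b=cv2.resize(d["side"]["img"][210:295,310:410],None,fx=5,fy=5,interpolation=cv2.INTER_CUBIC)
cv2.imwrite("pics/cropA.png",a);cv2.imwrite("pics/cropB.png",b)
E
```

```text
side dark 40 (16, 14, 15, 12) [array([23. , 19.2]), array([10.4, 14. ]), np.float64(94.5)] off 355 220
side dark 55 (16, 13, 15, 13) [array([22.9, 19.2]), array([11.4, 14.7]), np.float64(104.9)] off 355 220
```

View pics/cropA.png

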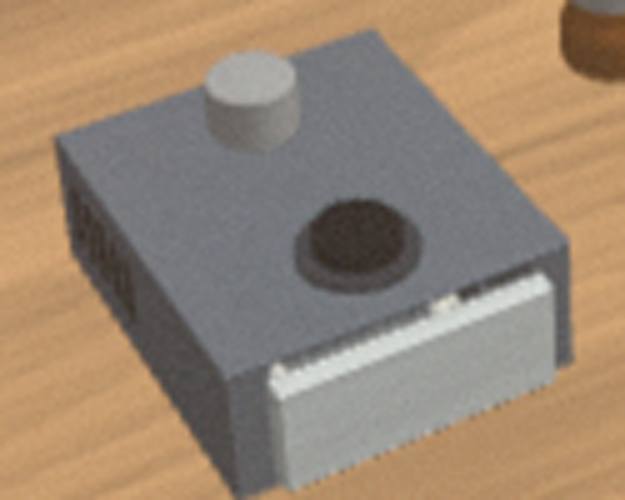

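View pics/cropB.png

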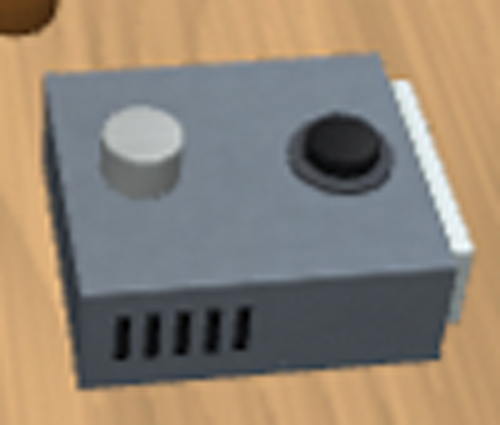

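The crops show a grey box with a round steel inlet and a wide panel, so the choice is confirmed. The button top is near (266.6,265.6) in the scene view and (378.8,238.2) in the side view. The inlet top is near (245.4,235.8) and (338.6,236.4).

Run:
```python
import pickle,cv2,numpy as np
from h import *
d=pickle.load(open("c0.pkl","rb"));S,D=d["scene"],d["side"]
np.set_printoptions(precision=4,suppress=True)
for nm,a,b,z in[("btn",(266.6,265.6),(378.8,238.2),.068),("inlet",(245.4,235.8),(338.6,236.4),.078)]:
    print(nm,tri(S,a,D,b),onz(S,a,z),onz(D,b,z))
# box top corners (z .056), scene crop px ; panel top outer edge corners z=.05
f=lambda x,y:(195+x/5,220+y/5)
g=lambda x,y:(310+x/5,210+y/5)
for q in[(55,140),(375,32),(570,243),(230,380)]:print("boxtop scene",onz(S,f(*q),.056))
for q in[(45,75),(378,55),(455,268),(82,297)]:print("boxtop side",onz(D,g(*q),.056))
print("panel outer top", onz(S,f(280,398),.05),onz(S,f(552,292),.05))
print("panel outer bottom", onz(S,f(290,488),.006),onz(S,f(555,378),.006))
print("panel outer top side", onz(D,g(411,82),.05),onz(D,g(473,248),.05))
```

```text
btn (array([ 0.5176, -0.169 ,  0.0671]), np.float64(0.0010024460578485926)) [ 0.5182 -0.1689  0.068 ] [ 0.5173 -0.1706  0.068 ]
inlet (array([ 0.4335, -0.1688,  0.0777]), np.float64(0.0010851367171820095)) [ 0.4346 -0.1695  0.078 ] [ 0.4334 -0.1684  0.078 ]
boxtop scene [ 0.4033 -0.235   0.056 ]
boxtop scene [ 0.4026 -0.1057  0.056 ]
boxtop scene [ 0.5495 -0.1045  0.056 ]
boxtop scene [ 0.5519 -0.2317  0.056 ]
boxtop side [ 0.4001 -0.1058  0.056 ]
boxtop side [ 0.5486 -0.1056  0.056 ]
boxtop side [ 0.5491 -0.2332  0.056 ]
boxtop side [ 0.4012 -0.2348  0.056 ]
panel outer top [ 0.5616 -0.2192  0.05  ] [ 0.5622 -0.119   0.05  ]
panel outer bottom [ 0.5579 -0.2174  0.006 ] [ 0.5575 -0.116   0.006 ]
panel outer top side [ 0.5613 -0.1179  0.05  ] [ 0.5616 -0.2179  0.05  ]
```

play_rows(
  motion=[
    [[0,-12,-16],[2,0,0],0],
    [[0,-35,-48],[4,0,0],0],
    [[0,-58,-81],[6,0,0],0],
    [[0,-82,-114],[8,0,0],0],
    [[0,-105,-146],[10,0,0],0],
    [[0,-128,-179],[12,0,0],0],
    [[0,-152,-211],[14,0,0],0],
    [[0,-175,-244],[14.7,0,0],0],
  ],
)

```text
time_s: 0.95
position: [0.3509, -0.3717, 0.2224]
tcp_rot: [[-0.0, -0.001, -1.0], [0.0, -1.0, 0.001], [-1.0, -0.0, 0.0]]
force: [0.5, -1.9, 0.4]
opening: 0.355
```

play_rows(
  motion=[
    [[0,-32,-26],[0,0,0],0],
    [[0,-64,-52],[0,0,0],0],
    [[0,-96,-78],[0,0,0],0],
    [[15,-128,-104],[0,0,0],0],
    [[30,-160,-130],[0,0,0],0],
    [[55,-185,-152],[0,0,0],0],
    [[80,-204,-167],[0,0,0],0],
    [[100,-204,-167],[0,0,0],0],
  ],
)

```text
time_s: 1.75
position: [0.5185, -0.1663, 0.1211]
tcp_rot: [[-0.0, 0.004, -1.0], [0.001, -1.0, -0.004], [-1.0, -0.001, 0.0]]
force: [-0.4, -0.9, -0.4]
opening: 0.005
```

play_rows(
  motion=[
    [[20,0,0],[0,0,0],0],
    [[20,0,0],[0,0,0],0],
  ],
)

```text
time_s: 1.95
position: [0.5154, -0.1678, 0.1]
tcp_rot: [[-0.006, 0.001, -1.0], [0.003, -1.0, -0.001], [-1.0, -0.003, 0.006]]
force: [-0.1, 1.1, -0.4]
opening: 0.008
```

Run:
```python
from rig import bot
import cv2,pickle,numpy as np
s=bot.read_state();print(s["position"],s["force"],s["opening"])
d={n:bot.capture(n) for n in["scene","side"]}
a=cv2.resize(d["scene"]["img"][170:330,180:330],None,fx=2.6,fy=2.6)
b=cv2.resize(d["side"]["img"][150:310,300:450],None,fx=2.6,fy=2.6)
cv2.imwrite("pics/over.png",np.hstack([a,b]))
```

```text
[ 0.51544012 -0.16775293  0.09998833] [-0.1223231   1.06810915 -0.38261401] 0.007843631541277553
```

View pics/over.png

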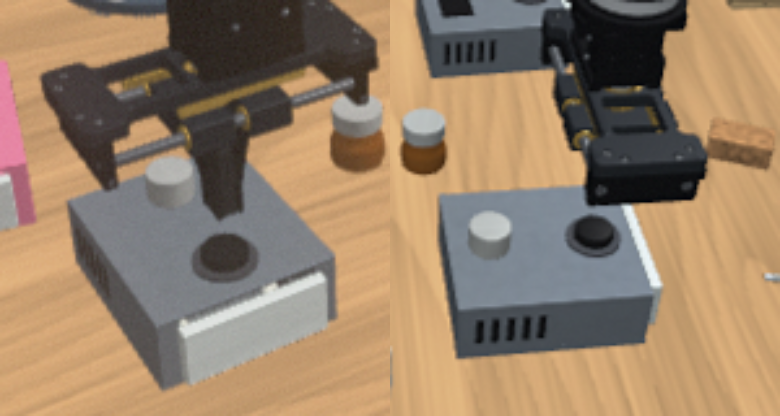

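The side view shows the fingers centred over the button, with the tray still shut. Next I press it.

play_rows(
  motion=[
    [[20,1,-2],[0,0,0],0],
    [[31,1,-2],[0,0,0],0],
    [[35,1,-2],[0,0,0],0],
    [[38,1,-2],[0,0,0],0],
    [[40,1,-2],[0,0,0],0],
    [[41,1,-2],[0,0,0],0],
    [[41,1,-2],[0,0,0],0],
  ],
)

```text
time_s: 2.75
position: [0.5193, -0.1703, 0.062]
tcp_rot: [[0.0, 0.0, -1.0], [-0.0, -1.0, -0.0], [-1.0, 0.0, -0.0]]
force: [-1.0, -0.3, 3.0]
opening: 0.007
```

Run:
```python
from rig import bot
import cv2,pickle,numpy as np
s=bot.read_state();print(s["position"],s["force"],s["opening"])
d={n:bot.capture(n) for n in["scene","side"]}
a=cv2.resize(d["scene"]["img"][170:330,180:330],None,fx=2.6,fy=2.6)
b=cv2.resize(d["side"]["img"][150:310,300:450],None,fx=2.6,fy=2.6)
cv2.imwrite("pics/press.png",np.hstack([a,b]))
```

```text
[ 0.51927976 -0.17034604  0.0619616 ] [-1.00721773 -0.33417009  2.982283  ] 0.007498395448366679
```

View pics/press.png

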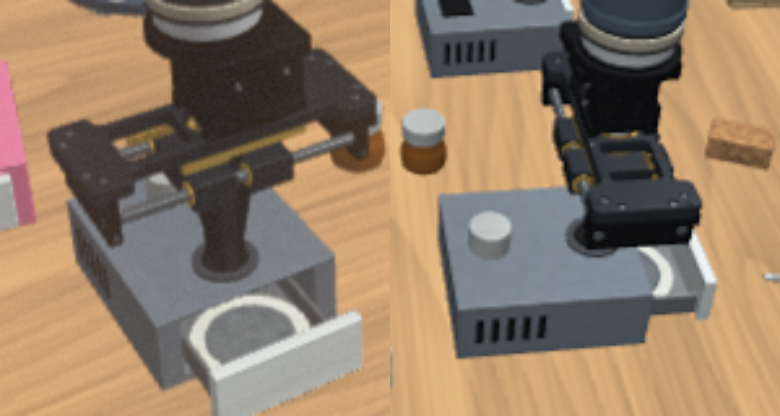

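The tray has sprung out. Before going round the front I check what lies there, namely the screwdriver.

Run:
```python
import pickle
from h import *
d=pickle.load(open("c0.pkl","rb"));S,D=d["scene"],d["side"]
for n,p in[("tip",(445,256)),("handle start",(507,266)),("cork",(435,204)),("bowl",(478,208))]:print(n,onz(D,p,.01).round(3))
print(onz(S,(303,350),.005).round(3),onz(S,(317,399),.005).round(3), "peg",onz(S,(135,395),0).round(3))
```

```text
tip [ 0.668 -0.179  0.01 ]
handle start [ 0.79  -0.219  0.01 ]
cork [ 0.707 -0.001  0.01 ]
bowl [ 0.81  -0.026  0.01 ]
[ 0.66  -0.18   0.005] [ 0.746 -0.207  0.005] peg [ 0.604 -0.424  0.   ]
```

play_rows(
  motion=[
    [[-10,0,0],[0,0,0],0],
    [[-30,0,0],[0,0,0],0],
    [[-55,0,0],[0,0,0],0],
    [[-75,0,-15],[0,0,0],0],
    [[-75,0,-45],[0,0,0],0],
    [[-75,0,-70],[0,0,0],0],
    [[-75,0,-70],[0,0,0],0],
  ],
)

```text
time_s: 3.55
position: [0.5933, -0.1708, 0.1379]
tcp_rot: [[0.006, 0.001, -1.0], [-0.002, -1.0, -0.001], [-1.0, 0.002, -0.006]]
force: [-0.3, -0.0, -0.0]
opening: 0.006
```

play_rows(
  motion=[
    [[0,0,-25],[0,0,0],0],
    [[0,0,-45],[0,0,0],0],
    [[15,0,-45],[0,0,0],0],
    [[40,0,-45],[0,0,0],0],
    [[65,0,-45],[0,0,0],0],
    [[90,0,-45],[0,0,0],0],
    [[108,0,-45],[0,0,0],0],
    [[110,0,-45],[0,0,0],0],
  ],
)

```text
time_s: 4.35
position: [0.6295, -0.1687, 0.0228]
tcp_rot: [[-0.009, -0.0, -1.0], [0.004, -1.0, -0.0], [-1.0, -0.004, 0.009]]
force: [-1.0, 0.5, -0.8]
opening: 0.008
```

Run:
```python
from rig import bot
import cv2,pickle,numpy as np
s=bot.read_state();print(s["position"],s["force"],s["opening"])
d={n:bot.capture(n) for n in["scene","side"]}
a=cv2.resize(d["scene"]["img"][180:360,180:360],None,fx=2.2,fy=2.2)
b=cv2.resize(d["side"]["img"][130:310,300:480],None,fx=2.2,fy=2.2)
cv2.imwrite("pics/front.png",np.hstack([a,b]))
```

```text
[ 0.6295352  -0.16868081  0.02276284] [-1.02706083  0.5144934  -0.7802439 ] 0.008210431419030452
```

View pics/front.png

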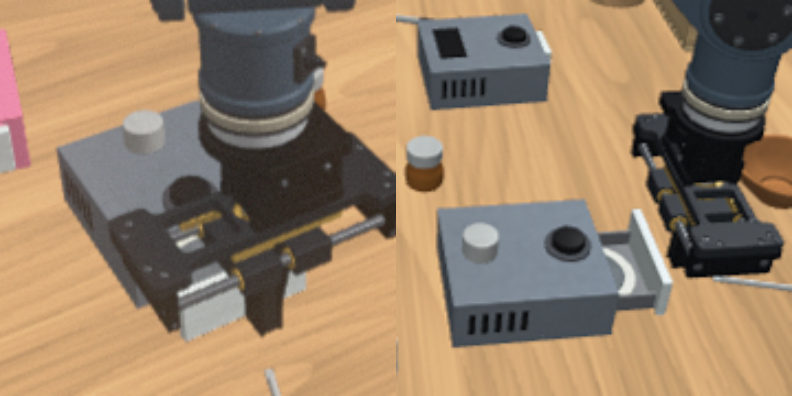

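The finger is in front of the panel centre, near (265,310) in the crop, with a gap to the panel. I push slowly and watch the force.

play_rows(
  motion=[
    [[0,0,8],[0,0,0],0],
    [[0,0,16],[0,0,0],0],
    [[0,0,24],[0,0,0],0],
    [[0,0,32],[0,0,0],0],
    [[0,0,39],[0,0,0],0],
    [[0,0,46],[0,0,0],0],
    [[0,0,51],[0,0,0],0],
    [[0,0,54],[0,0,0],0],
  ],
)

```text
time_s: 5.25
position: [0.582, -0.1708, 0.0273]
tcp_rot: [[0.005, -0.001, -1.0], [-0.001, -1.0, 0.001], [-1.0, 0.001, -0.005]]
force: [6.4, 1.2, 1.3]
opening: 0.003
```

play_rows(
  motion=[
    [[0,0,2],[0,0,0],0],
    [[0,0,4],[0,0,0],0],
    [[0,0,6],[0,0,0],0],
    [[0,0,6],[0,0,0],0],
  ],
)

```text
time_s: 5.65
position: [0.5756, -0.1708, 0.0271]
tcp_rot: [[0.003, 0.0, -1.0], [-0.001, -1.0, -0.0], [-1.0, 0.001, -0.003]]
force: [3.3, 0.2, 2.6]
opening: 0.002
```

Run:
```python
from rig import bot
import cv2,pickle,numpy as np
s=bot.read_state();print(s["position"],s["force"],s["opening"])
d={n:bot.capture(n) for n in["scene","side"]}
a=cv2.resize(d["scene"]["img"][180:360,180:360],None,fx=2.2,fy=2.2)
b=cv2.resize(d["side"]["img"][200:300,310:440],None,fx=3.96,fy=3.96)
cv2.imwrite("pics/push1.png",np.hstack([a,b]) if a.shape[0]==b.shape[0] else b)
```

```text
[ 0.57558039 -0.17076094  0.02714095] [3.29874116 0.18875527 2.64726466] 0.0016627131093683498
```

View pics/push1.png

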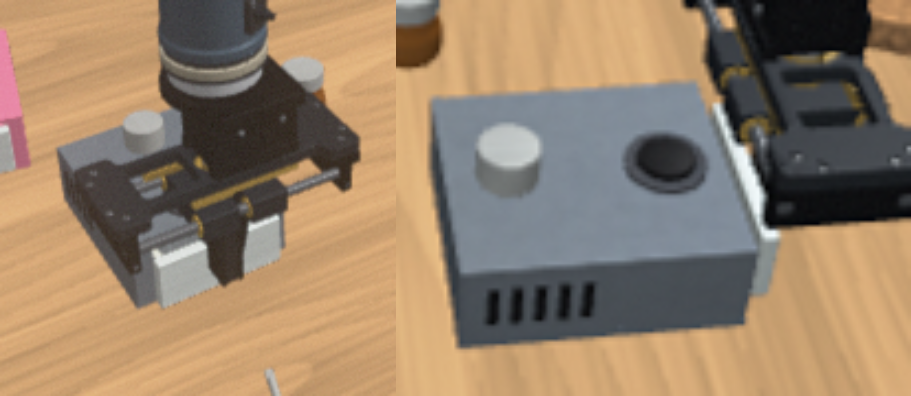

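The panel is nearly home and the button looks dipped, so the catch is riding over. I continue.

play_rows(
  motion=[
    [[0,0,1.5],[0,0,0],0],
    [[0,0,3],[0,0,0],0],
    [[0,0,4.5],[0,0,0],0],
    [[0,0,4.5],[0,0,0],0],
  ],
)

```text
time_s: 6.15
position: [0.5694, -0.1702, 0.0263]
tcp_rot: [[-0.0, 0.0, -1.0], [0.0, -1.0, -0.0], [-1.0, -0.0, 0.0]]
force: [2.5, -0.6, 0.7]
opening: 0.001
```

play_rows(
  motion=[
    [[0,0,1],[0,0,0],0],
    [[0,0,2],[0,0,0],0],
    [[0,0,2],[0,0,0],0],
  ],
)

```text
time_s: 6.45
position: [0.5693, -0.1703, 0.0264]
tcp_rot: [[0.003, -0.0, -1.0], [-0.001, -1.0, 0.0], [-1.0, 0.001, -0.003]]
force: [8.1, 0.7, -1.8]
opening: 0.004
```

Position has stopped changing and the force is rising, so the tray is at its stop. I push a little further for margin.

play_rows(
  motion=[
    [[0,0,1],[0,0,0],0],
    [[0,0,1.5],[0,0,0],0],
    [[0,0,1.5],[0,0,0],0],
    [[0,0,1.5],[0,0,0],0],
  ],
)

```text
time_s: 6.85
position: [0.5693, -0.1703, 0.0265]
tcp_rot: [[0.006, -0.001, -1.0], [-0.001, -1.0, 0.001], [-1.0, 0.001, -0.006]]
force: [9.8, 0.8, -3.0]
opening: 0.006
```

Run:
```python
from rig import bot
import cv2
d=bot.capture("side")
print(bot.read_state()["force"])
cv2.imwrite("pics/push2.png",cv2.resize(d["img"][200:300,310:440],None,fx=4,fy=4))
```

```text
[ 9.06581529  1.90073154 -1.67474632]
```

View pics/push2.png

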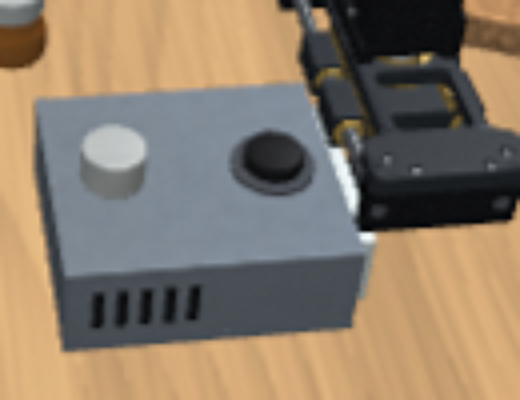

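The button has risen again and the panel lies against the box. I give it one slightly firmer push, then back away and rise.

play_rows(
  motion=[
    [[0,0,1],[0,0,0],0],
    [[0,0,2],[0,0,0],0],
    [[0,0,2],[0,0,0],0],
  ],
)

```text
time_s: 7.2
position: [0.5693, -0.1704, 0.0266]
tcp_rot: [[0.011, -0.002, -1.0], [-0.002, -1.0, 0.002], [-1.0, 0.002, -0.011]]
force: [14.6, 3.2, -5.8]
opening: 0.003
```

play_rows(
  motion=[
    [[0,0,-5],[0,0,0],0],
    [[0,0,-15],[0,0,0],0],
    [[0,0,-30],[0,0,0],0],
    [[0,0,-50],[0,0,0],0],
    [[-20,0,-60],[0,0,0],0],
    [[-50,0,-65],[0,0,0],0],
    [[-90,0,-65],[0,0,0],0],
    [[-130,0,-65],[0,0,0],0],
  ],
)

```text
time_s: 8.0
position: [0.6267, -0.169, 0.156]
tcp_rot: [[-0.008, 0.0, -1.0], [0.003, -1.0, -0.0], [-1.0, -0.003, 0.008]]
force: [0.7, 0.1, -0.3]
opening: 0.01
```

play_rows(
  motion=[
    [[-30,30,-20],[0,0,0],0],
    [[-60,65,-40],[0,0,0],0],
    [[-60,100,-60],[0,0,0],0],
    [[-60,130,-60],[0,0,0],0],
    [[-60,130,-60],[0,0,0],0],
    [[-60,130,-60],[0,0,0],0],
  ],
)

```text
time_s: 8.6
position: [0.6873, -0.2998, 0.2146]
tcp_rot: [[-0.005, -0.001, -1.0], [0.004, -1.0, 0.001], [-1.0, -0.004, 0.005]]
force: [0.2, 0.1, -0.5]
opening: 0.003
```

Run:
```python
from rig import bot
import cv2,numpy as np
d={n:bot.capture(n) for n in["scene","side"]}
s=bot.read_state();print(s["time_s"],s["position"],s["force"])
cv2.imwrite("pics/end_scene.png",d["scene"]["img"])
cv2.imwrite("pics/end_side.png",cv2.resize(d["side"]["img"][120:300,290:450],None,fx=3.3,fy=3.3))
```

```text
8.7 [ 0.68805131 -0.29843256  0.21531466] [ 0.35964993  0.23566953 -0.2686536 ]
```

View pics/end_scene.png

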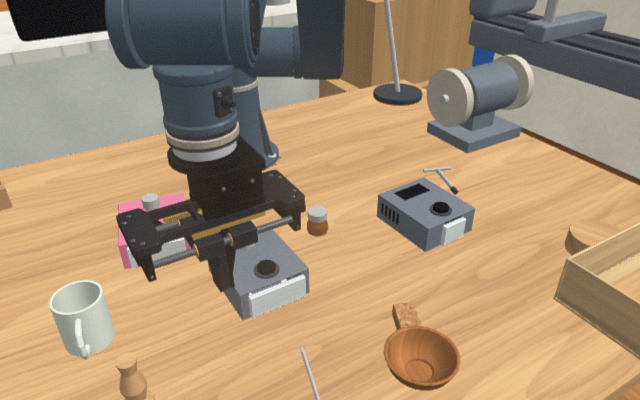

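View pics/end_side.png

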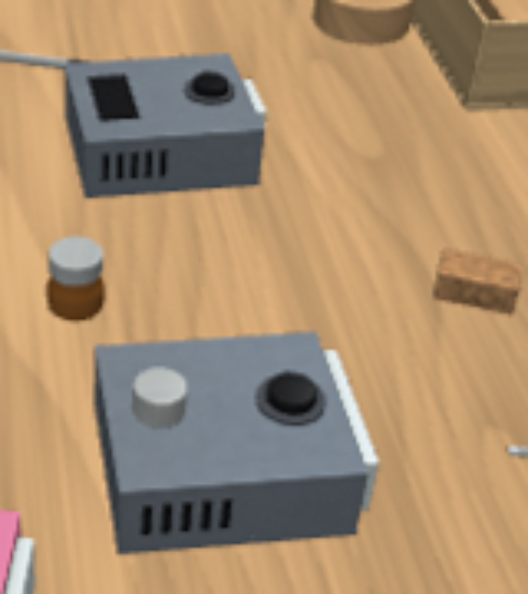

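The wide tray has stayed shut 1.5 s after I let go, at (278,293) in the scene view. Its button is up, the narrow tray is shut at (453,231), and nothing else has moved. I hand in.

```bash
python3 -c "
from rig import bot
print(bot.hand_in())"
```

```text
the job is handed in; nothing more can be done
None
```

I reseated the dust monitor's filter tray and handed the job in at about 8.7 s. I pressed the release on the grey box with the round inlet and saw the tray spring out. I then pushed the tray straight back in to its stop: the finger held at x = 0.5693 while the force rose to about 14.6 N.

About 1.5 s after letting go, the pictures showed:
- **Wide tray:** flush against the box, with its button back up.
- **Narrow tray:** still shut.
- **Other objects:** nothing else visibly disturbed, and the gripper clear of everything with near-zero force.

No check failed or disagreed. The shut state is judged from the pictures and the push force, because the tray position can't be read directly.

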